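# Tip the tray of offcuts into the hopper

### The job

Lift the blue tray with its four wooden offcuts straight up out of its cradle by the leaning wooden handle, keep it level as you carry it, and tip all four offcuts over the tray's nose into the plywood hopper from close above it. Then set the empty tray (do not drop it) back fully down in its cradle, the same way round, and let go; leave the nearby glue pot, the tape roll and the weight where they stand.

Things in the scene. Friction and masses are not known exactly. Their poses are not given: they have to be found in the camera images.
- tray: Loose blue open tray of 3 mm sheet, about 0.25 kg (varies), 124 mm wide (x), 165 mm long (outside y -75 to +90 mm), side and back walls 30 mm high. Origin on the underside, x middle; z up. The end at +y has no wall: the floor ramps up by 20 degrees from y = 57 mm to the pouring nose. Wooden handle plate at -y. Starts level in the cradle, aligned with it, nose toward the hopper.
- tray_grip (a point): Grip point, at tray (0, -97.6, 63.4) mm, tray's axes; middle of the light wooden handle plate, 46 (x) x 10 thick x 66 mm long, which rises from the back wall and leans outward 35 degrees from vertical. The point is 42 mm up the plate. Plate normal: tray (0, cos 35, sin 35). Pinch its 10 mm with fingers along tray (0, sin 35, -cos 35): tool tilted 35 degrees. Open about 40 mm; grip 80 N or more.
- tray_nose (a point): Middle of the tray's pouring edge, at tray (0, 90, 15) mm; its axes are the tray's.
- cradle: Fixed plywood board 164 x 212 mm, 12 mm thick, with four low strips, 13 mm high, flaring outward by 20 degrees, round the tray, which stands on the board with about 3.5 mm play to each strip's foot. Origin at table height under the tray's origin: at home the tray's origin is at cradle (0, 0, 12) mm, with the same axes.
- hopper: Fixed plywood box, outside 190 (x) x 200 (y) mm, open top, walls 10 mm thick and 85 mm high; origin at the centre of its underside. A steel chute inside slopes 50 degrees down from the -y wall's top. Steel collars flare outward to 116 mm height on the other three sides; bring the tray in from -y. Offcuts slide from the tray only once it is steep: 25 to 75 degrees, by hidden friction.
- offcut_flat: Brown layered board offcut, 34 x 72 x 13 mm, 72 mm along its y. Origin at the centre of its underside, z up as it starts. Starts lying in the tray.
- offcut_short: Short beech block, 30 x 60 x 18 mm, 60 mm along its y. Origin at the centre of its underside, z up as it starts. Starts lying in the tray.
- offcut_long: Longer beech block, 24 x 75 x 24 mm, 75 mm along its y. Origin at the centre of its underside, z up as it starts. Starts lying in the tray.
- offcut_rear: Second longer beech block, 24 x 75 x 24 mm, 75 mm along its y, starts across the back of the tray. Origin at the centre of its underside, z up as it starts. Starts lying in the tray.
- glue_pot: Bystander: white glue pot (the nearer of two), 74 mm across, 83 mm high, origin under its centre. Leave alone.
- tape_roll: Bystander: roll of tan tape, 96 mm across, 48 mm high, origin under its centre. Leave alone.
- weight_bar: Bystander: pale block-shaped weight, 44 x 118 x 30 mm, lying flat on the near side, origin under its centre. Leave alone.
Things that resemble listed ones, but are neither listed nor needed, are in the scene too. Leave any pink look-alike of the offcut_rear alone.

How it is judged:
By the outcome, as a careful person would: the job done as asked, in the order asked, and still so for the second after the job is handed in, with the robot touching nothing.
It also fails if it takes over 48 s, if anything falls off the work surface, if the arm or the gripper's body presses on something with over 40 N, if the wrist force passes 120 N, or if a joint passes its speed limit or range.

### The arm

A 7-joint arm with a two-finger parallel gripper is mounted at the origin on a cart in front of the work surface, level with it; the furniture and walls round the work are solid. World frame = base frame: x ahead of the robot, y to its left, z up, the work surface at z = 0. Lengths are in m, angles in rad, forces in N, time in s.
With the tool pointing down it reaches from about 0.425 to 1.025 m from the base axis. Payload 3.6 kg.
Tool frame: the origin (TCP) lies midway between the tips of the shut fingers; the grasp point (between the pads) lies 19 mm behind it; z points along the fingers, y is the line along which they close (so a half turn about z gives the same grasp; the last joint's range is limited). The gripper opens to 85 mm and grips with 20 to 120 N. Pads are 22 mm wide; open, the fingers measure 114 mm over their backs; the gripper's body (76 mm by 85 mm) begins 54 mm behind the grasp point. The pads swing forward as they close: fully open they stand 13 mm farther back than shut.
Start: joints at [-1.365, 0.591, 0.048, 1.609, -0.033, 0.943, -0.034], TCP at [0.214, 0.693, 0.231] pointing down, gripper open.
Joint ranges: [-2.69, 2.69], [-0.47, 2.24], [-1.27, 1.36], [0.19, 2.51], [-1.53, 4.68], [0.08, 2.07], [-3.09, 3.09]. Speed limits (rad/s): [2.57, 2.57, 3.14, 3.14, 3.14, 3.14, 3.14].

### API

Orientations are given as a unit quaternion [x, y, z, w].
In Python, from cell import env, optics, job, models gives the robot as it stands.
- The arm moves only by the tool move_arm, never from a script. Its argument "motion" is a list of rows, each an object with "twist": the turn, a rotation vector about the tool's x, y, z normalised to -1 to 1, where 1 is 180 degrees, a list of three; "linear": the shift along the tool's x, y, z normalised to -1 to 1, where 1 is 30 cm, a list of three; "jaw": the finger opening in mm, from 0 to 85.4. A call has 1 to 20 rows; each row is the pose to reach, as a shift and turn from the pose commanded when the call began, along the tool's axes at that moment, turning the shorter way round; what a row does not reach only later rows make up. A row lasts 1/12 s, in which the tool goes at most 41.7 mm and 7.16 degrees, less where a joint would pass 70% of its speed; a pose out of reach is approached as far as the arm can. A call with a number of a shift or a turn outside -1 to 1 is refused whole. A call with a gripper value outside its range is refused whole. The fingers move at their own pace and stop on an object; "force" is the grip in N (left out, the last holds). Time passes only in rows, so rows that repeat a pose let the fingers close. It gives the time, the measured TCP pose, the force, the opening and the grip force at its end, in the units of the state.
- env.sense(): the state, without advancing time (a new reading comes with each control period).
- optics.capture(name): name is "scene" or "top" or "wrist"; returns the picture (384x512x3 uint8, red, green, blue); there is no depth.
- optics.get_calibration(name): a dict with "fx", "fy", "cx", "cy" (pixels), "R" (3x3) and "t" (3): a world point X has camera coordinates R X + t. Camera axes: x right, y down, z forward; pixel columns grow to the right and rows downward; lengths in m; the calibration is good to about 2 mm. The wrist camera is an equidistant fisheye: a pixel r from the principal point sees the ray r / f radians off the axis. A picture is of the moment at which its call begins: read the wrist's pose just before it. get_calibration takes no time and is no camera call; for the wrist camera it gives the pose at the moment of the call.
- job.sign_off(): hands the job in; it is judged then, once.
Trained networks look in the newest picture that a camera, given by its name, has taken for a name from the list of things; names that differ only in an ending like _2 or _b are one class to them, and where a whole thing is asked for, a point or a joint stands for the part that bears it (a point fixed in the world has none). Each returns a list of dicts, best first, with "p" (0 to 1); they miss things now and then, are a little off and sometimes report something else, mostly with a low value. They report only what shows in the picture. A call takes as long as a camera call. They do not tell look-alikes from the thing itself.
- models.boxes_of(target, camera): "location" ([x, y, z] in m, in world coordinates, good to about 4 mm: the middle of the surface that is visible of it).
- models.landmark_of(target, camera): "location" ([x, y, z] in m, in world coordinates, good to about 4 mm: a listed point, or the origin of a listed thing).
The state is a dict: "t": time; "joint_positions": joint angles; "joint_velocities": joint speeds; "joint_efforts": joint torques, N m; "eef_pos": TCP position; "ee_rot": TCP orientation; "contact_force": force on the tool from outside, world axes, zero at the start; "ft_torque": the same for the moment, N m; "finger_gap": finger opening in m; "grip_force": force on a finger pad.
Only numpy, scipy, OpenCV 4.12 (cv2) and the standard library are available. Lean on these libraries where they do the work, as an engineer would, in place of code of your own. Each camera call takes 0.05 s, during which the arm holds its last target. There are 200 camera calls.

## Working session

There is one attempt and no reset: what is moved stays moved. The work goes in short steps, Python scripts to look and compute and a tool call to move; the robot and the scene stay as the last step left them, time stands still between calls to the robot, and variables do not carry over. Pictures are saved under pics/ and viewed, at most 10 in all, crops included, and the job is handed in when it is done.

Besides the shell and the picture viewer there is one more tool, called after "Emit:" as a command line: name --argument value ..., lists and objects as JSON in quotes. move_arm: Moves the arm, as the interface text tells. Scaled input: -1 to 1 covers 30 cm each way for a shift and 180 degrees each way for a turn. Its arguments: {"type":"object","properties":{"motion":{"type":"array"},"force":{"type":"number"}},"required":["motion"]}

```bash
ls; mkdir -p pics; python3 - <<'E'
from cell import env, optics, job, models
import cv2,numpy as np
a=optics.capture("scene");b=optics.capture("top")
cv2.imwrite("pics/a.png",np.vstack([a,b])[:,:,::-1][:, :] if 0 else cv2.resize(np.hstack([a,b])[:,:,::-1],(800,300)))
cv2.imwrite("pics/top.png",cv2.resize(b[:,:,::-1],(800,600)))
for c in("top","scene"):
  for n in "tray tray_grip tray_nose cradle hopper offcut_flat offcut_rear glue_pot tape_roll weight_bar".split():
    print(c,n,[(np.round(d["location"],3).tolist(),round(d["p"],2)) for d in models.landmark_of(n,c)[:3]])
s=env.sense();print(s)
E
```

```text
pics
top tray [([0.489, -0.132, 0.013], 0.86)]
top tray_grip [([0.516, -0.23, 0.071], 0.67)]
top tray_nose [([0.465, -0.049, 0.027], 0.67)]
top cradle []
top hopper [([0.531, 0.219, -0.006], 0.82)]
top offcut_flat [([0.522, -0.113, 0.015], 0.71)]
top offcut_rear [([0.559, -0.342, 0.004], 0.8), ([0.498, -0.187, 0.014], 0.72)]
top glue_pot [([0.765, 0.009, -0.002], 0.72)]
top tape_roll [([0.791, -0.146, -0.002], 0.57)]
top weight_bar [([0.438, 0.046, -0.001], 0.92)]
scene tray [([0.492, -0.135, 0.016], 0.71)]
scene tray_grip [([0.515, -0.229, 0.075], 0.76)]
scene tray_nose [([0.466, -0.052, 0.031], 0.97)]
scene cradle []
scene hopper [([0.527, 0.217, 0.002], 0.68)]
scene offcut_flat [([0.522, -0.113, 0.013], 0.58)]
scene offcut_rear [([0.555, -0.341, 0.001], 0.93), ([0.501, -0.192, 0.014], 0.77)]
scene glue_pot [([0.766, 0.013, -0.001], 0.65)]
scene tape_roll [([0.79, -0.146, -0.001], 0.96)]
scene weight_bar [([0.438, 0.044, 0.002], 0.78)]
{'t': 1.1, 'joint_positions': array([-1.36447924,  0.59122208,  0.04838992,  1.60850603, -0.03330884,
        0.94268774, -0.03370745]), 'joint_velocities': array([ 0.00032104, -0.00074091,  0.00081918,  0.00027875, -0.0013345 ,
        0.00072337, -0.00309661]), 'joint_efforts': array([-7.74623800e-06, -5.48668528e+01,  1.54672466e+00, -1.98539650e+01,
        9.44942673e-03,  1.59058673e-03, -7.97775670e-06]), 'eef_pos': array([0.21411492, 0.69266328, 0.23128399]), 'ee_rot': array([ 1.49333570e-01,  9.88786875e-01, -9.37854387e-06,  6.28469851e-06]), 'contact_force': array([ 0.26519107,  0.5396898 , -0.40726471]), 'ft_torque': array([-0.03105882,  0.02621111,  0.00724932]), 'grip_force': 0.0, 'finger_gap': 0.0855186156891243}
```

View pics/top.png

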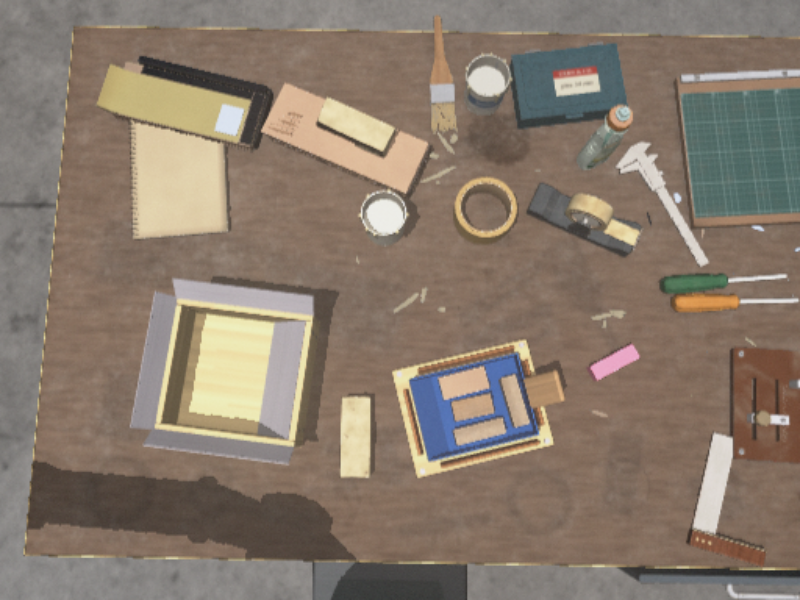

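View pics/a.png

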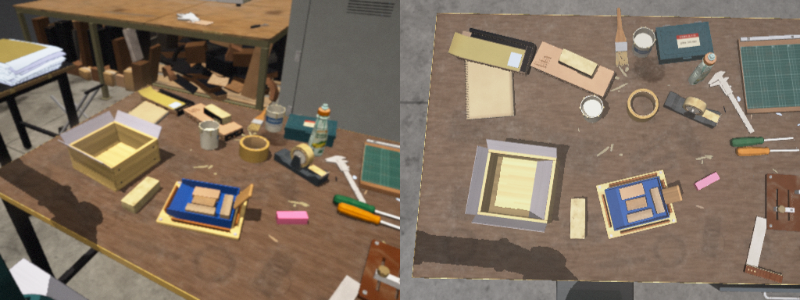

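The top view shows one tray at (475,405) with its handle at (545,388). The hopper is at (235,370) and the weight at (355,437) stands between them. The glue pot near the tray is at (385,215). The pink block at (614,362) is the look-alike to leave; the real rear offcut lies across the tray at (515,400). Next I get the yaws from the corners and confirm in an enlarged crop.

```bash
cat > h.py <<'E'
import numpy as np
from scipy.spatial.transform import Rotation as Ro
def unproj(K,uv,z):
    uv=np.atleast_2d(uv); R=np.array(K["R"]);t=np.array(K["t"]);C=-R.T@t
    d=np.c_[(uv[:,0]-K["cx"])/K["fx"],(uv[:,1]-K["cy"])/K["fy"],np.ones(len(uv))]@R
    return C+d*((z-C[2])/d[:,2])[:,None]
def proj(K,X):
    c=np.atleast_2d(X)@np.array(K["R"]).T+K["t"]
    return np.c_[K["fx"]*c[:,0]/c[:,2]+K["cx"],K["fy"]*c[:,1]/c[:,2]+K["cy"]]
Rz=lambda d:Ro.from_euler("z",d,degrees=True)
Rx=lambda d:Ro.from_euler("x",d,degrees=True)
def row(p0,R0,p,R):
    """target -> twist, linear"""
    return np.round((R0.inv()*R).as_rotvec()/np.pi,4).tolist(),np.round(R0.inv().apply(np.asarray(p)-p0)/.3,4).tolist()
E
python3 - <<'E'
from h import *
from cell import optics
import cv2
K=optics.get_calibration("top")
c=unproj(K,np.array([(393,371),(527,340),(552,443),(418,476)])/1.5625,.012)
print("cradle",c.round(3),c.mean(0))
ax=[c[1]-c[0],c[2]-c[3],c[1]-c[2],c[0]-c[3]]
print([(np.linalg.norm(a).round(3),np.degrees(np.arctan2(a[1],a[0])).round(1)) for a in ax])
h=unproj(K,np.array([(178,300),(313,315),(297,443),(157,430)])/1.5625,.085)
print("hop",h.round(3),h.mean(0));c=h
ax=[c[1]-c[0],c[2]-c[3],c[1]-c[2],c[0]-c[3]]
print([(np.linalg.norm(a).round(3),np.degrees(np.arctan2(a[1],a[0])).round(1)) for a in ax])
im=optics.capture("top")[:,:,::-1]
def ov(o,yaw,pts,col):
    q=proj(K,np.array(o)+Rz(yaw).apply(np.array(pts)/1000))
    cv2.polylines(big,[np.round((q-[80,180])*2.5*8).astype(int)],True,col,1,cv2.LINE_AA,3)
big=cv2.resize(im[180:310,80:390],None,fx=2.5,fy=2.5,interpolation=cv2.INTER_CUBIC)
T=(.489,-.134,.012)
ov(T,15,[(-82,-106,0),(82,-106,0),(82,106,0),(-82,106,0)],(0,0,255))
ov(T,15,[(-62,-75,30),(62,-75,30),(62,90,30),(-62,90,30)],(0,255,0))
g=np.array([0,-97.6,63.4]);u=np.array([0,-.574,.819]);
ov(T,15,[g+24*u+[-23,0,0],g+24*u+[23,0,0],g-42*u+[23,0,0],g-42*u+[-23,0,0]],(255,255,0))
ov((.529,.218,0),-7,[(-95,-100,85),(95,-100,85),(95,100,85),(-95,100,85)],(0,0,255))
cv2.imwrite("pics/fit.png",big)
E
```

```text
cradle [[ 0.538 -0.009  0.012]
 [ 0.589 -0.212  0.012]
 [ 0.435 -0.248  0.012]
 [ 0.383 -0.049  0.012]] [ 0.48600766 -0.12981026  0.012     ]
[(np.float64(0.21), np.float64(-75.9)), (np.float64(0.206), np.float64(-75.4)), (np.float64(0.158), np.float64(13.2)), (np.float64(0.16), np.float64(14.6))]
hop [[0.628 0.302 0.085]
 [0.61  0.106 0.085]
 [0.429 0.122 0.085]
 [0.443 0.319 0.085]] [0.52772734 0.21217618 0.085     ]
[(np.float64(0.196), np.float64(-95.3)), (np.float64(0.197), np.float64(-94.1)), (np.float64(0.182), np.float64(-4.9)), (np.float64(0.186), np.float64(-5.3))]
```

View pics/fit.png

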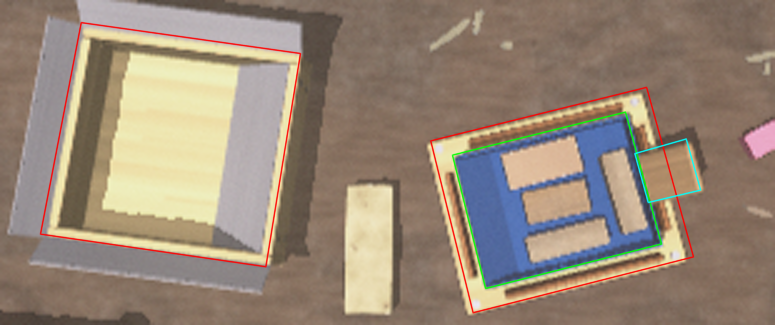

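The overlay fits: the green, red and cyan outlines sit on the tray rim (550,200), cradle board (560,200) and handle plate (668,170). The hopper rim (red, 170,145) fits at yaw about -7°. I take the tray at (0.490,-0.133) with yaw 15° and now plan the approach.

```bash
cat >> h.py <<'E'
T=np.array([.490,-.133,.012]);TY=15.
G=np.array([0,-.0976,.0634]);RT=Rx(215)          # tool in tray
def tool(o,R):  # tray pose -> tcp pose
    Rt=R*RT
    return np.asarray(o)+R.apply(G)+Rt.apply([0,0,.019]),Rt
def chain(p,R,targets):
    """print one row per call, following rounded commands"""
    for q,Q in targets:
        w,l=row(p,R,q,Q);print("twist",w,"linear",l)
        p,R=p+R.apply(np.array(l)*.3),R*Ro.from_rotvec(np.array(w)*np.pi)
    print("end",p.round(4),R.as_quat().round(4))
E
python3 - <<'E'
from h import *
from cell import env
from scipy.spatial.transform import Slerp
s=env.sense();p=s["eef_pos"];R=Ro.from_quat(s["ee_rot"])
g,Rg=tool(T,Rz(TY));print(g,Rg.as_matrix().round(3),"dist",np.degrees((R.inv()*Rg).magnitude()))
S=Slerp([0,1],Ro.concatenate([R,Rg]));bk=Rg.apply([0,0,1])
for f in(.25,.5,.75):print(S(f).as_matrix()[:,1:].round(2).tolist())
chain(p,R,[([.40,.50,.33],S(.25)),([.55,.25,.36],S(.5)),([.58,-.0,.36],S(.75)),([.56,-.2,.33],Rg),(g-.10*bk,Rg),(g,Rg)])
E
```

```text
[ 0.51244014 -0.21674775  0.05983611] [[ 0.966  0.212 -0.148]
 [ 0.259 -0.791  0.554]
 [ 0.    -0.574 -0.819]] dist 149.3490571501691
[[0.79, -0.19], [0.61, 0.06], [-0.11, -0.98]]
[[0.95, -0.3], [0.05, 0.22], [-0.29, -0.93]]
[[0.73, -0.28], [-0.49, 0.41], [-0.47, -0.87]]
twist [0.0179, 0.0621, 0.1971] linear [-0.7817, -0.4306, -0.3289]
twist [0.018, 0.0622, 0.1971] linear [-0.9373, -0.1252, -0.2455]
twist [0.0179, 0.0621, 0.1971] linear [-0.8093, 0.0533, -0.216]
twist [0.0179, 0.0622, 0.1971] linear [-0.5696, 0.3249, -0.1697]
twist [0.0, -0.0, -0.0] linear [-0.1676, 0.5271, 0.3969]
twist [0.0, -0.0, -0.0] linear [-0.0, -0.0001, 0.3334]
end [ 0.5125 -0.2167  0.0598] [ 0.9456  0.1244 -0.0392 -0.2981]
```

Emit:
move_arm --motion '[{"twist": [0.018,0.062,0.197],"linear": [-0.78,-0.43,-0.33],"jaw": 40},{"twist": [0.018,0.062,0.197],"linear": [-0.78,-0.43,-0.33],"jaw": 40},{"twist": [0.018,0.062,0.197],"linear": [-0.78,-0.43,-0.33],"jaw": 40},{"twist": [0.018,0.062,0.197],"linear": [-0.78,-0.43,-0.33],"jaw": 40},{"twist": [0.018,0.062,0.197],"linear": [-0.78,-0.43,-0.33],"jaw": 40},{"twist": [0.018,0.062,0.197],"linear": [-0.78,-0.43,-0.33],"jaw": 40},{"twist": [0.018,0.062,0.197],"linear": [-0.78,-0.43,-0.33],"jaw": 40},{"twist": [0.018,0.062,0.197],"linear": [-0.78,-0.43,-0.33],"jaw": 40},{"twist": [0.018,0.062,0.197],"linear": [-0.78,-0.43,-0.33],"jaw": 40},{"twist": [0.018,0.062,0.197],"linear": [-0.78,-0.43,-0.33],"jaw": 40}]' --force 110

```text
t: 1.98
eef_pos: [0.399, 0.5007, 0.3304]
ee_rot: [0.442, 0.891, -0.013, -0.099]
contact_force: [-0.5, 1.1, 0.8]
finger_gap: 0.0401
grip_force: 0.0
```

Emit:
move_arm --motion '[{"twist": [0.018,0.062,0.197],"linear": [-0.94,-0.125,-0.245],"jaw": 40},{"twist": [0.018,0.062,0.197],"linear": [-0.94,-0.125,-0.245],"jaw": 40},{"twist": [0.018,0.062,0.197],"linear": [-0.94,-0.125,-0.245],"jaw": 40},{"twist": [0.018,0.062,0.197],"linear": [-0.94,-0.125,-0.245],"jaw": 40},{"twist": [0.018,0.062,0.197],"linear": [-0.94,-0.125,-0.245],"jaw": 40},{"twist": [0.018,0.062,0.197],"linear": [-0.94,-0.125,-0.245],"jaw": 40},{"twist": [0.018,0.062,0.197],"linear": [-0.94,-0.125,-0.245],"jaw": 40},{"twist": [0.018,0.062,0.197],"linear": [-0.94,-0.125,-0.245],"jaw": 40},{"twist": [0.018,0.062,0.197],"linear": [-0.94,-0.125,-0.245],"jaw": 40},{"twist": [0.018,0.062,0.197],"linear": [-0.94,-0.125,-0.245],"jaw": 40}]'

```text
t: 2.82
eef_pos: [0.549, 0.2523, 0.3594]
ee_rot: [0.687, 0.701, -0.026, -0.188]
contact_force: [-0.2, -0.2, -0.2]
finger_gap: 0.0402
grip_force: 0.0
```

Emit:
move_arm --motion '[{"twist": [0.018,0.062,0.197],"linear": [-0.81,0.053,-0.216],"jaw": 40},{"twist": [0.018,0.062,0.197],"linear": [-0.81,0.053,-0.216],"jaw": 40},{"twist": [0.018,0.062,0.197],"linear": [-0.81,0.053,-0.216],"jaw": 40},{"twist": [0.018,0.062,0.197],"linear": [-0.81,0.053,-0.216],"jaw": 40},{"twist": [0.018,0.062,0.197],"linear": [-0.81,0.053,-0.216],"jaw": 40},{"twist": [0.018,0.062,0.197],"linear": [-0.81,0.053,-0.216],"jaw": 40},{"twist": [0.018,0.062,0.197],"linear": [-0.81,0.053,-0.216],"jaw": 40},{"twist": [0.018,0.062,0.197],"linear": [-0.81,0.053,-0.216],"jaw": 40},{"twist": [0.018,0.062,0.197],"linear": [-0.81,0.053,-0.216],"jaw": 40},{"twist": [0.018,0.062,0.197],"linear": [-0.81,0.053,-0.216],"jaw": 40}]'

```text
t: 3.65
eef_pos: [0.5802, 0.0041, 0.36]
ee_rot: [0.86, 0.439, -0.035, -0.257]
contact_force: [-0.0, 0.5, 0.5]
finger_gap: 0.0397
grip_force: 0.0
```

Emit:
move_arm --motion '[{"twist": [0.018,0.062,0.197],"linear": [-0.57,0.325,-0.17],"jaw": 40},{"twist": [0.018,0.062,0.197],"linear": [-0.57,0.325,-0.17],"jaw": 40},{"twist": [0.018,0.062,0.197],"linear": [-0.57,0.325,-0.17],"jaw": 40},{"twist": [0.018,0.062,0.197],"linear": [-0.57,0.325,-0.17],"jaw": 40},{"twist": [0.018,0.062,0.197],"linear": [-0.57,0.325,-0.17],"jaw": 40},{"twist": [0.018,0.062,0.197],"linear": [-0.57,0.325,-0.17],"jaw": 40},{"twist": [0.018,0.062,0.197],"linear": [-0.57,0.325,-0.17],"jaw": 40},{"twist": [0.018,0.062,0.197],"linear": [-0.57,0.325,-0.17],"jaw": 40},{"twist": [0.018,0.062,0.197],"linear": [-0.57,0.325,-0.17],"jaw": 40},{"twist": [0.018,0.062,0.197],"linear": [-0.57,0.325,-0.17],"jaw": 40}]'

```text
t: 4.48
eef_pos: [0.5618, -0.1974, 0.3308]
ee_rot: [0.945, 0.128, -0.04, -0.298]
contact_force: [-0.4, 0.5, -0.1]
finger_gap: 0.0399
grip_force: 0.0
```

```bash
python3 - <<'E'
from h import *
from cell import env,optics,models
import cv2
s=env.sense();p=s["eef_pos"];R=Ro.from_quat(s["ee_rot"]);print(s["joint_positions"].round(2))
im=optics.capture("wrist");cv2.imwrite("pics/w1.png",im[:,:,::-1])
for n in("tray","tray_grip","tray_nose"):print(n,[(np.round(d["location"],4),round(d["p"],2)) for d in models.landmark_of(n,"wrist")[:2]])
for n,v in(("tray",[0,0,0]),("grip",G),("nose",[0,.09,.015])):print(n,(T+Rz(TY).apply(v)).round(4))
g,Rg=tool(T,Rz(TY));bk=Rg.apply([0,0,1])
print(p,(R.inv()*Rg).as_rotvec(degrees=True))
chain(p,R,[(g-.10*bk,Rg),(g,Rg)])
E
```

```text
[ 0.05  0.62  0.7   1.62 -0.69  1.63 -0.37]
tray [(array([ 0.4897, -0.1363,  0.0101]), 0.76)]
tray_grip [(array([ 0.5116, -0.2281,  0.0714]), 0.82), (array([ 0.7887, -0.141 , -0.0032]), 0.43)]
tray_nose [(array([ 0.4648, -0.0527,  0.0259]), 0.74)]
tray [ 0.49  -0.133  0.012]
grip [ 0.5153 -0.2273  0.0754]
nose [ 0.4667 -0.0461  0.027 ]
[ 0.5617765  -0.19736921  0.33081268] [-0.03065904  0.19907794  0.40808256]
twist [-0.0002, 0.0011, 0.0023] linear [-0.178, 0.5333, 0.3955]
twist [0.0, 0.0, -0.0] linear [0.0, -0.0, 0.3334]
end [ 0.5124 -0.2168  0.0598] [ 0.9456  0.1244 -0.0393 -0.2981]
```

View pics/w1.png

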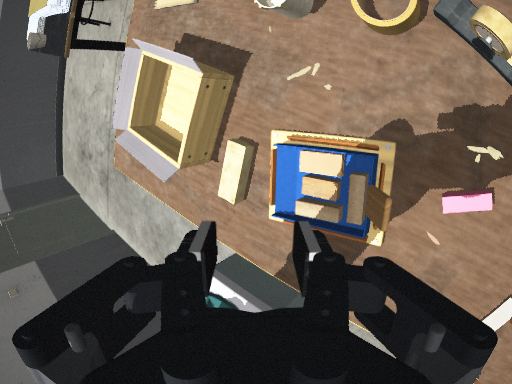

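The wrist view shows the tray at (330,185) with all four offcuts and the handle at (378,205). It agrees with the estimate, which I shift by about 1.5 mm in -y. Moving to pre-grasp.

Emit:
move_arm --motion '[{"twist": [0,0,0],"linear": [-0.178,0.533,0.39],"jaw": 40},{"twist": [0,0,0],"linear": [-0.178,0.533,0.39],"jaw": 40},{"twist": [0,0,0],"linear": [-0.178,0.533,0.39],"jaw": 40},{"twist": [0,0,0],"linear": [-0.178,0.533,0.39],"jaw": 40},{"twist": [0,0,0],"linear": [-0.178,0.533,0.39],"jaw": 40},{"twist": [0,0,0],"linear": [-0.178,0.533,0.39],"jaw": 40},{"twist": [0,0,0],"linear": [-0.178,0.533,0.39],"jaw": 40},{"twist": [0,0,0],"linear": [-0.178,0.533,0.39],"jaw": 40},{"twist": [0,0,0],"linear": [-0.178,0.533,0.39],"jaw": 40},{"twist": [0,0,0],"linear": [-0.178,0.533,0.39],"jaw": 40}]'

```text
t: 5.52
eef_pos: [0.5272, -0.2761, 0.1454]
ee_rot: [0.946, 0.127, -0.038, -0.297]
contact_force: [0.1, 0.3, 0.5]
finger_gap: 0.0401
grip_force: 0.0
```

```bash
sed -i 's/^T=.*;TY/T=np.array([.489,-.1345,.012]);TY/' h.py; python3 - <<'E'
from h import *
from cell import env,optics,models
import cv2
s=env.sense();p=s["eef_pos"];R=Ro.from_quat(s["ee_rot"]);print(s["joint_positions"].round(2))
im=optics.capture("wrist");cv2.imwrite("pics/w2.png",im[:,:,::-1])
for n in("tray","tray_grip","tray_nose"):print(n,[(np.round(d["location"],4),round(d["p"],2)) for d in models.landmark_of(n,"wrist")[:2]])
g,Rg=tool(T,Rz(TY));print(p,(R.inv()*Rg).as_rotvec(degrees=True))
chain(p,R,[(g,Rg)])
E
```

```text
[ 0.21  0.85  0.64  1.71 -0.75  1.42 -0.1 ]
tray [(array([ 0.4898, -0.1369,  0.0079]), 0.68)]
tray_grip [(array([ 0.5123, -0.2295,  0.0751]), 0.97)]
tray_nose [(array([ 0.4623, -0.0478,  0.0259]), 0.92)]
[ 0.52721596 -0.2761034   0.14537818] [ 0.18676827 -0.02015223  0.26540514]
twist [0.001, -0.0001, 0.0015] linear [-0.001, -0.0013, 0.3482]
end [ 0.5114 -0.2183  0.0598] [ 0.9456  0.1244 -0.0392 -0.2981]
```

View pics/w2.png

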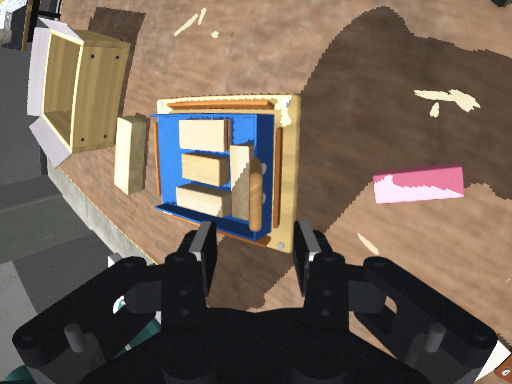

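The handle plate shows edge-on at (255,195), centred between the fingertips (207 and 303). Going in.

Emit:
move_arm --motion '[{"twist": [0.001,0,0.0015],"linear": [0,0,0.08],"jaw": 40},{"twist": [0.001,0,0.0015],"linear": [0,0,0.16],"jaw": 40},{"twist": [0.001,0,0.0015],"linear": [0,0,0.23],"jaw": 40},{"twist": [0.001,0,0.0015],"linear": [0,0,0.29],"jaw": 40},{"twist": [0.001,0,0.0015],"linear": [0,-0.001,0.33],"jaw": 40},{"twist": [0.001,0,0.0015],"linear": [0,-0.001,0.346],"jaw": 40},{"twist": [0.001,0,0.0015],"linear": [0,-0.001,0.346],"jaw": 40},{"twist": [0.001,0,0.0015],"linear": [0,-0.001,0.346],"jaw": 40},{"twist": [0.001,0,0.0015],"linear": [0,-0.001,0.346],"jaw": 40}]'

```text
t: 6.47
eef_pos: [0.5106, -0.2202, 0.059]
ee_rot: [0.946, 0.123, -0.04, -0.298]
contact_force: [0.3, -0.3, -0.3]
finger_gap: 0.0399
grip_force: 0.0
```

```bash
python3 - <<'E'
from h import *
from cell import env,optics
import cv2
s=env.sense();p=s["eef_pos"];R=Ro.from_quat(s["ee_rot"]);print(s["contact_force"],s["joint_positions"].round(2))
g,Rg=tool(T,Rz(TY));print(p,g,(R.inv()*Rg).as_rotvec(degrees=True))
im=optics.capture("wrist");im2=optics.capture("scene")
cv2.imwrite("pics/w3.png",np.hstack([im[80:330,120:400],cv2.resize(im2[200:325,170:350],(360,250))])[:,:,::-1])
E
```

```text
[ 0.28700879 -0.28020247 -0.33337422] [ 0.18  0.92  0.58  1.84 -0.84  1.25 -0.03]
[ 0.5105783  -0.2201536   0.05900702] [ 0.51144014 -0.21824775  0.05983611] [ 0.00536998  0.011697   -0.20428013]
```

View pics/w3.png

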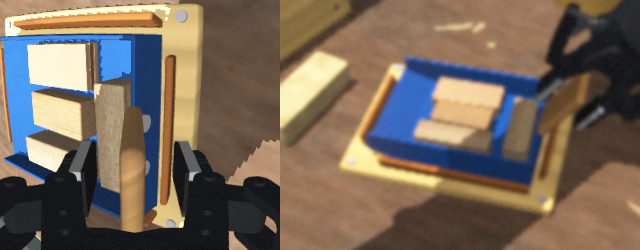

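The handle plate (130,190 in the left crop) is midway between the pads (88 and 174). Closing.

Emit:
move_arm --motion '[{"twist": [0,0,0],"linear": [0,0,0],"jaw": 25},{"twist": [0,0,0],"linear": [0,0,0],"jaw": 16},{"twist": [0,0,0],"linear": [0,0,0],"jaw": 5},{"twist": [0,0,0],"linear": [0,0,0],"jaw": 5},{"twist": [0,0,0],"linear": [0,0,0],"jaw": 5},{"twist": [0,0,0],"linear": [0,0,0],"jaw": 5},{"twist": [0,0,0],"linear": [0,0,0],"jaw": 5},{"twist": [0,0,0],"linear": [0,0,0],"jaw": 5}]' --force 110

```text
t: 7.23
eef_pos: [0.5101, -0.2189, 0.0588]
ee_rot: [0.945, 0.123, -0.04, -0.299]
contact_force: [-0.2, 0.0, 5.4]
finger_gap: 0.009
grip_force: 107.6
```

```bash
python3 - <<'E'
from h import *
from cell import env
s=env.sense();p=s["eef_pos"];R=Ro.from_quat(s["ee_rot"]);print(p,s["ee_rot"],s["contact_force"],s["ft_torque"],s["finger_gap"],s["grip_force"])
np.savez("home.npz",p=p,R=s["ee_rot"])
for z in(.02,.06,.11):print(z,row(p,R,p+[0,0,z],R))
# tray pose relative to tool: assume tray at T
E
```

```text
[ 0.51014842 -0.21888354  0.05881896] [ 0.94540276  0.12287008 -0.0403359  -0.29914809] [-0.16220288  0.04903718  5.36300056] [-0.11996185  0.09693231 -0.05706445] 0.008958653558264067 107.5962245464325
0.02 ([0.0, 0.0, 0.0], [-0.0002, -0.0384, -0.0545])
0.06 ([0.0, 0.0, 0.0], [-0.0006, -0.1151, -0.1636])
0.11 ([0.0, 0.0, 0.0], [-0.001, -0.211, -0.2998])
```

Emit:
move_arm --motion '[{"twist": [0,0,0],"linear": [0,-0.008,-0.011],"jaw": 5},{"twist": [0,0,0],"linear": [0,-0.019,-0.027],"jaw": 5},{"twist": [0,0,0],"linear": [0,-0.038,-0.0545],"jaw": 5},{"twist": [0,0,0],"linear": [0,-0.0575,-0.082],"jaw": 5},{"twist": [0,0,0],"linear": [0,-0.081,-0.1145],"jaw": 5},{"twist": [0,0,0],"linear": [0,-0.107,-0.1525],"jaw": 5},{"twist": [0,0,0],"linear": [0,-0.134,-0.191],"jaw": 5},{"twist": [0,0,0],"linear": [0,-0.161,-0.229],"jaw": 5},{"twist": [0,0,0],"linear": [0,-0.184,-0.2615],"jaw": 5},{"twist": [0,0,0],"linear": [0,-0.2,-0.284],"jaw": 5},{"twist": [0,0,0],"linear": [-0.001,-0.211,-0.3],"jaw": 5},{"twist": [0,0,0],"linear": [-0.001,-0.211,-0.3],"jaw": 5},{"twist": [0,0,0],"linear": [-0.001,-0.211,-0.3],"jaw": 5}]'

```text
t: 8.32
eef_pos: [0.51, -0.2187, 0.1682]
ee_rot: [0.945, 0.123, -0.041, -0.299]
contact_force: [0.4, -0.5, -4.0]
finger_gap: 0.0085
grip_force: 107.2
```

```bash
cat >> h.py <<'E'
H=np.array([.529,.218,0]);HY=-7.
def tray_of(p,R):  # nominal tray pose from tcp
    h=np.load("home.npz");Rh=Ro.from_quat(h["R"])
    Rr=R*Rh.inv(); return p+Rr.apply(T-h["p"]),Rr*Rz(TY)
def tcp_of(o,Rt):
    h=np.load("home.npz");Rr=Rt*Rz(TY).inv()
    return o-Rr.apply(T-h["p"]),Rr*Ro.from_quat(h["R"])
def at_nose(n,yaw,tilt):  # tcp for the nose at hopper point n
    Rt=Rz(yaw)*Rx(-tilt); return tcp_of(H+Rz(HY).apply(n)-Rt.apply([0,.09,.015]),Rt)
E
python3 - <<'E'
from h import *
from cell import env,optics,models
import cv2
s=env.sense();p=s["eef_pos"];R=Ro.from_quat(s["ee_rot"]);print(p,s["contact_force"],s["ft_torque"],s["finger_gap"])
h=np.load("home.npz");print("rot from home",(R*Ro.from_quat(h["R"]).inv()).as_rotvec(degrees=True))
optics.capture("scene");optics.capture("top");optics.capture("wrist")
for c in("scene","top","wrist"):
 for n in("tray","tray_nose"):print(c,n,[(np.round(d["location"],3),round(d["p"],2)) for d in models.landmark_of(n,c)[:1]])
o,_=tray_of(p,R);print("expect",o,"nose",o+_.apply([0,.09,.015]))
for a in((-.16,.15,0),(-.08,.15,0),(-.05,.125,20),(-.05,.12,45),(-.05,.12,75),(-.05,.12,90)):
  q,Q=at_nose([0,a[0],a[1]],HY,a[2]);print(a,q.round(3),Q.as_matrix()[:,2].round(2),row(p,R,q,Q))
E
```

```text
[ 0.50997777 -0.21865422  0.16823032] [ 0.4043317  -0.45147355 -3.97122553] [-1.34756556 -0.39943231 -0.00976725] 0.008517071022182812
rot from home [-0.03179947  0.018565    0.02491023]
scene tray [(array([ 0.489, -0.133,  0.121]), 0.55)]
scene tray_nose [(array([ 0.466, -0.051,  0.137]), 0.91)]
top tray []
top tray_nose []
wrist tray []
wrist tray_nose [(array([ 0.463, -0.052,  0.136]), 0.98)]
expect [ 0.48877749 -0.13430588  0.1213714 ] nose [ 0.46545084 -0.04737438  0.1363307 ]
(-0.16, 0.15, 0) [ 0.487 -0.116  0.182] [ 0.07  0.57 -0.82] ([0.0005, 0.0705, 0.1], [0.012, -0.3122, 0.1641])
(-0.08, 0.15, 0) [ 0.496 -0.037  0.182] [ 0.07  0.57 -0.82] ([0.0005, 0.0705, 0.1], [0.1114, -0.5148, 0.3062])
(-0.05, 0.125, 20) [0.503 0.014 0.215] [ 0.03  0.26 -0.97] ([-0.1093, 0.0527, 0.1114], [0.1751, -0.7099, 0.3061])
(-0.05, 0.12, 45) [0.509 0.067 0.268] [-0.02 -0.17 -0.99] ([-0.2465, 0.0285, 0.1227], [0.2401, -0.9436, 0.2574])
(-0.05, 0.12, 75) [0.52  0.154 0.299] [-0.08 -0.64 -0.77] ([-0.4109, -0.0038, 0.1317], [0.3485, -1.2259, 0.327])
(-0.05, 0.12, 90) [0.525 0.2   0.297] [-0.1  -0.81 -0.58] ([-0.4931, -0.0214, 0.1342], [0.4068, -1.3404, 0.4162])
```

Lift is level and the tray is where expected. Carrying it level to just over the hopper's -y wall.

Emit:
move_arm --motion '[{"twist": [0,0.0008,0.0012],"linear": [0.0013,-0.0062,0.0037],"jaw": 5},{"twist": [0,0.0025,0.0035],"linear": [0.0039,-0.018,0.0107],"jaw": 5},{"twist": [0,0.0054,0.0077],"linear": [0.0085,-0.0397,0.0236],"jaw": 5},{"twist": [0,0.0095,0.0135],"linear": [0.015,-0.0695,0.0413],"jaw": 5},{"twist": [0,0.0148,0.021],"linear": [0.0233,-0.1082,0.0643],"jaw": 5},{"twist": [0,0.0209,0.0296],"linear": [0.0329,-0.1524,0.0906],"jaw": 5},{"twist": [0,0.0276,0.0391],"linear": [0.0434,-0.2014,0.1196],"jaw": 5},{"twist": [0,0.0353,0.05],"linear": [0.0555,-0.2575,0.153],"jaw": 5},{"twist": [0,0.0429,0.0609],"linear": [0.0676,-0.3136,0.1864],"jaw": 5},{"twist": [0,0.0496,0.0704],"linear": [0.0781,-0.3626,0.2154],"jaw": 5},{"twist": [0,0.0557,0.079],"linear": [0.0877,-0.4069,0.2417],"jaw": 5},{"twist": [0,0.061,0.0865],"linear": [0.096,-0.4455,0.2647],"jaw": 5},{"twist": [0,0.0651,0.0923],"linear": [0.1025,-0.4753,0.2824],"jaw": 5},{"twist": [0,0.068,0.0965],"linear": [0.1071,-0.497,0.2953],"jaw": 5},{"twist": [0,0.0697,0.0988],"linear": [0.1097,-0.5088,0.3023],"jaw": 5},{"twist": [0,0.0705,0.1],"linear": [0.111,-0.515,0.306],"jaw": 5},{"twist": [0,0.0705,0.1],"linear": [0.111,-0.515,0.306],"jaw": 5},{"twist": [0,0.0705,0.1],"linear": [0.111,-0.515,0.306],"jaw": 5}]'

```text
t: 10.27
eef_pos: [0.4966, -0.0377, 0.1819]
ee_rot: [0.952, -0.06, 0.018, -0.3]
contact_force: [0.4, -0.1, -4.1]
finger_gap: 0.0091
grip_force: 107.4
```

```bash
python3 - <<'E'
from h import *
from cell import env,optics,models
import cv2
s=env.sense();p=s["eef_pos"];R=Ro.from_quat(s["ee_rot"]);print(p,s["contact_force"],s["finger_gap"],s["joint_positions"].round(2))
o,Q=tray_of(p,R);print("tray z axis",Q.as_matrix()[:,2].round(3),"nose",o+Q.apply([0,.09,.015]))
a=optics.capture("scene");b=optics.capture("top")
for c in("scene","top"):
 for n in("tray_nose",):print(c,n,[(np.round(d["location"],3),round(d["p"],2)) for d in models.landmark_of(n,c)[:1]])
cv2.imwrite("pics/c1.png",np.hstack([cv2.resize(a[130:330,60:360],(450,300)),cv2.resize(b[160:330,70:370],(350,300))])[:,:,::-1])
# tilt path: nose to (-.05,.118), tilt 0..30 then ..
p0,R0=p,R
for k in range(1,13):
  f=k/12; q,Q=at_nose([0,-.08+.03*f,.15-.03*f],HY,36*f); print(k,*row(p0,R0,q,Q))
E
```

```text
[ 0.49660917 -0.03769486  0.18191174] [ 0.42778298 -0.13511625 -4.06775987] 0.009061252529809518 [-0.14  0.59  0.67  2.17 -1.08  1.13 -0.4 ]
tray z axis [-0.     0.002  1.   ] nose [0.51970132 0.13770657 0.14969204]
scene tray_nose [(array([0.519, 0.137, 0.152]), 0.65)]
top tray_nose [(array([0.521, 0.136, 0.153]), 0.67)]
1 [-0.0159, -0.0002, -0.0] [-0.0015, -0.0268, -0.0082]
2 [-0.0326, -0.0002, -0.0] [-0.0016, -0.0527, -0.0169]
3 [-0.0493, -0.0001, -0.0] [-0.0017, -0.0797, -0.0243]
4 [-0.0659, -0.0001, -0.0] [-0.0018, -0.1077, -0.0304]
5 [-0.0826, 0.0, -0.0] [-0.0019, -0.1366, -0.0351]
6 [-0.0993, 0.0001, 0.0] [-0.002, -0.1662, -0.0384]
7 [-0.1159, 0.0001, 0.0] [-0.0021, -0.1967, -0.0402]
8 [-0.1326, 0.0002, 0.0] [-0.0023, -0.2277, -0.0405]
9 [-0.1493, 0.0003, 0.0] [-0.0024, -0.2594, -0.0392]
10 [-0.1659, 0.0003, 0.0] [-0.0025, -0.2916, -0.0364]
11 [-0.1826, 0.0004, 0.0] [-0.0026, -0.3242, -0.032]
12 [-0.1993, 0.0004, 0.0] [-0.0027, -0.3571, -0.0261]
```

View pics/c1.png

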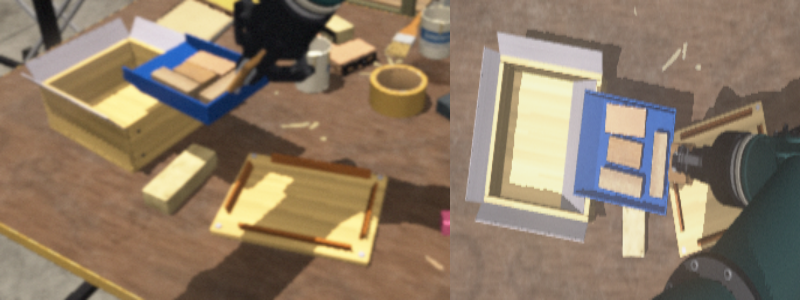

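The tray is level over the -y wall with all four offcuts in it (top crop 628,150), square to the hopper. Tipping in stages.

Emit:
move_arm --motion '[{"twist": [-0.008,0,0],"linear": [-0.001,-0.013,-0.004],"jaw": 5},{"twist": [-0.02,0,0],"linear": [-0.0015,-0.033,-0.01],"jaw": 5},{"twist": [-0.0326,0,0],"linear": [-0.0016,-0.0527,-0.0169],"jaw": 5},{"twist": [-0.0493,0,0],"linear": [-0.0017,-0.0797,-0.0243],"jaw": 5},{"twist": [-0.066,0,0],"linear": [-0.0018,-0.1077,-0.0304],"jaw": 5},{"twist": [-0.0826,0,0],"linear": [-0.002,-0.1366,-0.0351],"jaw": 5},{"twist": [-0.0993,0,0],"linear": [-0.002,-0.1662,-0.0384],"jaw": 5},{"twist": [-0.116,0,0],"linear": [-0.002,-0.1967,-0.0402],"jaw": 5},{"twist": [-0.1326,0,0],"linear": [-0.0023,-0.2277,-0.0405],"jaw": 5},{"twist": [-0.1493,0,0],"linear": [-0.0024,-0.2594,-0.0392],"jaw": 5},{"twist": [-0.166,0,0],"linear": [-0.0025,-0.2916,-0.0364],"jaw": 5},{"twist": [-0.1826,0,0],"linear": [-0.0026,-0.3242,-0.032],"jaw": 5},{"twist": [-0.1993,0,0],"linear": [-0.0027,-0.3571,-0.0261],"jaw": 5}]'

```text
t: 11.55
eef_pos: [0.5048, 0.0465, 0.2502]
ee_rot: [0.998, -0.063, -0.003, 0.007]
contact_force: [0.0, -0.2, -4.3]
finger_gap: 0.0083
grip_force: 107.5
```

```bash
python3 - <<'E'
from h import *
from cell import env,optics,models
s=env.sense();p=s["eef_pos"];R=Ro.from_quat(s["ee_rot"]);print(p,s["contact_force"],s["ft_torque"],s["finger_gap"],s["joint_positions"].round(2))
o,Q=tray_of(p,R);print("tray y axis",Q.as_matrix()[:,1].round(3),"nose",Rz(HY).inv().apply(o+Q.apply([0,.09,.015])-H))
for k in range(1,17):
  f=k/16; q,Q=at_nose([0,-.05,.12-.01*f],HY,36+40*f); print(k,*row(p,R,q,Q))
E
```

```text
[0.50481073 0.04647347 0.25021015] [ 0.01339134 -0.17453886 -4.32976934] [-0.13403718  0.0181808  -0.01383959] 0.008346301462768591 [-0.96  0.49  1.07  2.1  -0.54  0.88 -1.27]
tray y axis [ 0.096  0.804 -0.587] nose [-0.00230935 -0.04865565  0.12049469]
1 [-0.014, 0.0015, 0.0001] [0.0055, -0.0148, -0.0144]
2 [-0.0279, 0.0016, 0.0002] [0.0054, -0.0346, -0.0294]
3 [-0.0418, 0.0016, 0.0002] [0.0052, -0.0551, -0.0436]
4 [-0.0557, 0.0017, 0.0002] [0.0051, -0.0763, -0.0568]
5 [-0.0696, 0.0017, 0.0003] [0.0049, -0.0982, -0.0691]
6 [-0.0835, 0.0017, 0.0003] [0.0048, -0.1207, -0.0805]
7 [-0.0974, 0.0018, 0.0004] [0.0047, -0.1437, -0.0908]
8 [-0.1113, 0.0018, 0.0004] [0.0045, -0.1673, -0.1002]
9 [-0.1251, 0.0019, 0.0005] [0.0044, -0.1913, -0.1085]
10 [-0.139, 0.0019, 0.0005] [0.0043, -0.2158, -0.1157]
11 [-0.1529, 0.002, 0.0006] [0.0042, -0.2406, -0.1219]
12 [-0.1668, 0.002, 0.0006] [0.0041, -0.2658, -0.127]
13 [-0.1807, 0.0021, 0.0006] [0.004, -0.2913, -0.1309]
14 [-0.1946, 0.0021, 0.0007] [0.0039, -0.317, -0.1338]
15 [-0.2085, 0.0021, 0.0007] [0.0038, -0.3429, -0.1355]
16 [-0.2224, 0.0022, 0.0008] [0.0037, -0.3689, -0.1361]
```

Emit:
move_arm --motion '[{"twist": [-0.014,0.0015,0],"linear": [0.005,-0.015,-0.0144],"jaw": 5},{"twist": [-0.028,0.0015,0],"linear": [0.005,-0.0346,-0.0294],"jaw": 5},{"twist": [-0.042,0.0015,0],"linear": [0.005,-0.055,-0.0436],"jaw": 5},{"twist": [-0.0557,0.0015,0],"linear": [0.005,-0.0763,-0.0568],"jaw": 5},{"twist": [-0.07,0.0017,0],"linear": [0.005,-0.098,-0.069],"jaw": 5},{"twist": [-0.0835,0.0017,0],"linear": [0.005,-0.1207,-0.0805],"jaw": 5},{"twist": [-0.0974,0.0018,0],"linear": [0.0047,-0.1437,-0.0908],"jaw": 5},{"twist": [-0.1113,0.0018,0],"linear": [0.0045,-0.1673,-0.1],"jaw": 5},{"twist": [-0.1113,0.0018,0],"linear": [0.0045,-0.1673,-0.1],"jaw": 5}]'

```text
t: 12.3
eef_pos: [0.5139, 0.1006, 0.2777]
ee_rot: [0.982, -0.058, -0.011, 0.18]
contact_force: [0.2, 1.8, -3.6]
finger_gap: 0.0087
grip_force: 107.9
```

```bash
cat > st.py <<'E'
from h import *
from cell import env,optics,models
import cv2,sys
s=env.sense();p=s["eef_pos"];R=Ro.from_quat(s["ee_rot"]);print(p,s["contact_force"],s["ft_torque"],s["finger_gap"],s["joint_positions"].round(2))
o,Q=tray_of(p,R);y=Q.as_matrix()[:,1];print("tilt",-np.degrees(np.arcsin(y[2])),"nose",Rz(HY).inv().apply(o+Q.apply([0,.09,.015])-H))
E
cat > v.py <<'E'
from st import *
a=optics.capture("scene");b=optics.capture("top")
cv2.imwrite("pics/%s.png"%sys.argv[1],np.hstack([cv2.resize(a[110:310,40:340],(450,300)),cv2.resize(b[160:330,70:370],(350,300))])[:,:,::-1])
E
python3 - <<'E'
from st import *
t0=-np.degrees(np.arcsin(y[2]))
for k in range(1,13):
  f=k/12; q,Q=at_nose([0,-.05,.115-.005*f],HY,t0+(80-t0)*f); print(k,*row(p,R,q,Q))
E
python3 v.py d1
```

```text
[0.5138513  0.10063359 0.27767447] [ 0.1765271   1.77121215 -3.58231141] [ 0.72441256 -0.08310095  0.0013836 ] 0.008717566869201226 [-1.25  0.68  1.25  1.97 -0.33  1.02 -1.56]
tilt 55.95513322077931 nose [ 3.25765948e-05 -4.56135840e-02  1.13212830e-01]
1 [-0.0111, -0.0006, 0.0023] [-0.0023, 0.0001, -0.0136]
2 [-0.0223, -0.0006, 0.0022] [-0.0022, -0.0161, -0.0262]
3 [-0.0334, -0.0006, 0.0022] [-0.0021, -0.0327, -0.0383]
4 [-0.0445, -0.0006, 0.0022] [-0.002, -0.0498, -0.0498]
5 [-0.0557, -0.0006, 0.0022] [-0.002, -0.0673, -0.0607]
6 [-0.0668, -0.0006, 0.0022] [-0.0019, -0.0852, -0.071]
7 [-0.0779, -0.0006, 0.0022] [-0.0018, -0.1036, -0.0807]
8 [-0.0891, -0.0006, 0.0022] [-0.0017, -0.1223, -0.0898]
9 [-0.1002, -0.0006, 0.0022] [-0.0017, -0.1414, -0.0982]
10 [-0.1113, -0.0006, 0.0022] [-0.0016, -0.1607, -0.106]
11 [-0.1225, -0.0006, 0.0022] [-0.0015, -0.1804, -0.1131]
12 [-0.1336, -0.0006, 0.0022] [-0.0014, -0.2004, -0.1195]
[0.5138513  0.10063359 0.27767447] [ 0.1765271   1.77121215 -3.58231141] [ 0.72441256 -0.08310095  0.0013836 ] 0.008717566869201226 [-1.25  0.68  1.25  1.97 -0.33  1.02 -1.56]
tilt 55.95513322077931 nose [ 3.25765948e-05 -4.56135840e-02  1.13212830e-01]
```

View pics/d1.png

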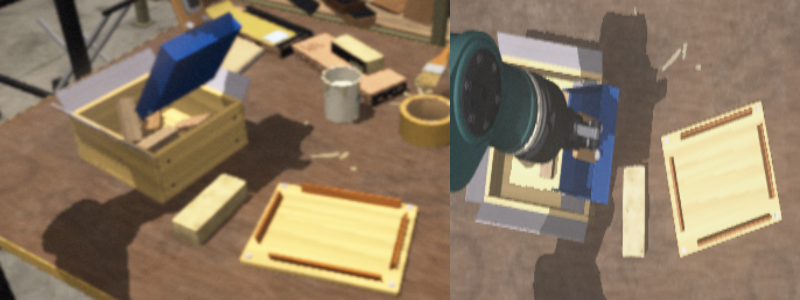

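Offcuts are sliding out into the hopper (scene 150,125). Holding a moment and raising the nose slightly before tilting on, since joint 3 (1.25) is near its range.

Emit:
move_arm --motion '[{"twist": [-0.01,0,0.002],"linear": [-0.002,0,-0.03],"jaw": 5},{"twist": [-0.02,0,0.002],"linear": [-0.002,-0.01,-0.05],"jaw": 5},{"twist": [-0.03,0,0.002],"linear": [-0.002,-0.025,-0.065],"jaw": 5},{"twist": [-0.04,0,0.002],"linear": [-0.002,-0.04,-0.075],"jaw": 5},{"twist": [-0.04,0,0.002],"linear": [-0.002,-0.04,-0.075],"jaw": 5},{"twist": [-0.04,0,0.002],"linear": [-0.002,-0.04,-0.075],"jaw": 5}]'

```text
t: 12.9
eef_pos: [0.5155, 0.1161, 0.2952]
ee_rot: [0.968, -0.062, -0.013, 0.242]
contact_force: [0.5, -0.3, -3.2]
finger_gap: 0.0084
grip_force: 107.9
```

```bash
python3 v.py d2; python3 - <<'E'
from st import *
for n in("offcut_flat","offcut_short","offcut_long"):
 for c in("scene","top"):print(n,c,[(np.round(Rz(HY).inv().apply(d["location"]-H),3),round(d["p"],2)) for d in models.boxes_of(n,c)[:6]])
E
```

```text
[0.51549057 0.11605463 0.29519194] [ 0.50082098 -0.25172907 -3.18094467] [ 0.75161484 -0.02473226  0.04322892] 0.008425096557811916 [-1.31  0.75  1.28  1.92 -0.26  1.09 -1.64]
tilt 63.22840869873579 nose [ 0.00113031 -0.05152666  0.12285413]
[0.51501665 0.11434818 0.29575342] [-0.81865911  0.08138295 -2.66698503] [ 0.76986917 -0.0630719   0.01293086] 0.009112440899511775 [-1.31  0.75  1.29  1.92 -0.26  1.09 -1.64]
tilt 63.21198237896284 nose [ 0.00106653 -0.0532356   0.12343084]
offcut_flat scene [(array([ 0.041, -0.019,  0.035]), 0.65), (array([-0.009, -0.013,  0.031]), 0.52)]
offcut_flat top [(array([ 0.056, -0.01 ,  0.036]), 0.56)]
offcut_short scene [(array([0.014, 0.043, 0.022]), 0.46)]
offcut_short top [(array([-0.028, -0.003,  0.031]), 0.27)]
offcut_long scene []
offcut_long top [(array([-0.013, -0.115,  0.27 ]), 0.71), (array([-0.044,  0.04 ,  0.039]), 0.58)]
```

View pics/d2.png

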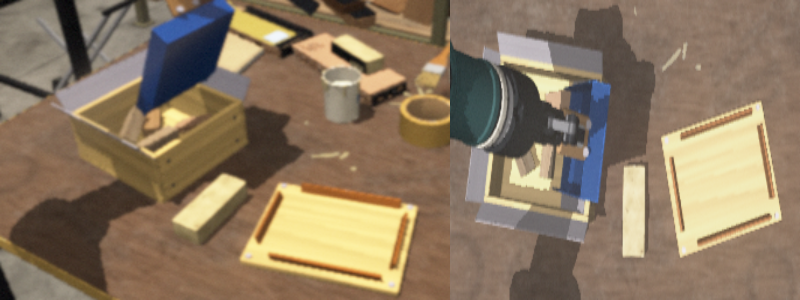

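Three offcuts lie in the hopper (scene 140,125); the rear one may still be in the tray (network: hopper frame -0.115, 0.27). Tilting further.

```bash
python3 - <<'E'
from st import *
for k in (2,4,6,8,10):
  f=k/10; q,Q=at_nose([0,-.053,.123],HY,63.2+17*f); print(k,*row(p,R,q,Q))
E
```

```text
[0.51527797 0.11438404 0.29604219] [ 0.52489839  0.31875692 -3.44271186] [ 0.76591508 -0.12069238  0.02361962] 0.008855305493050932 [-1.31  0.75  1.29  1.92 -0.26  1.09 -1.64]
tilt 63.15694967540723 nose [ 0.00143663 -0.05300452  0.12377004]
2 [-0.0191, -0.0005, -0.002] [-0.0016, -0.0275, -0.0223]
4 [-0.038, -0.0003, -0.002] [-0.0019, -0.0549, -0.0449]
6 [-0.0569, -0.0002, -0.002] [-0.0021, -0.0837, -0.0659]
8 [-0.0758, -0.0001, -0.002] [-0.0024, -0.1136, -0.0851]
10 [-0.0947, 0.0, -0.002] [-0.0027, -0.1446, -0.1025]
```

Emit:
move_arm --motion '[{"twist": [-0.01,0,-0.001],"linear": [-0.001,-0.014,-0.0112],"jaw": 5},{"twist": [-0.019,0,-0.002],"linear": [-0.0016,-0.0275,-0.0223],"jaw": 5},{"twist": [-0.028,0,-0.002],"linear": [-0.0018,-0.041,-0.0337],"jaw": 5},{"twist": [-0.038,0,-0.002],"linear": [-0.002,-0.055,-0.045],"jaw": 5},{"twist": [-0.047,0,-0.002],"linear": [-0.002,-0.069,-0.0555],"jaw": 5},{"twist": [-0.057,0,-0.002],"linear": [-0.002,-0.084,-0.066],"jaw": 5},{"twist": [-0.066,0,-0.002],"linear": [-0.0022,-0.0985,-0.0755],"jaw": 5},{"twist": [-0.076,0,-0.002],"linear": [-0.0024,-0.1136,-0.085],"jaw": 5},{"twist": [-0.076,0,-0.002],"linear": [-0.0024,-0.1136,-0.085],"jaw": 5}]'

```text
t: 14.05
eef_pos: [0.5208, 0.16, 0.3007]
ee_rot: [0.932, -0.056, -0.021, 0.357]
contact_force: [0.2, 1.0, -3.1]
finger_gap: 0.0089
grip_force: 108.0
```

```bash
python3 v.py d3; python3 - <<'E'
from st import *
for n in("offcut_flat","offcut_short","offcut_long"):
 for c in("scene","top"):print(n,c,[(np.round(Rz(HY).inv().apply(d["location"]-H),3),round(d["p"],2)) for d in models.boxes_of(n,c)[:6]])
for k in (2,4,6,8,10):
  f=k/10; q,Q=at_nose([0,-.053,.123],HY,77+11*f); print(k,*row(p,R,q,Q))
E
```

```text
[0.52077358 0.1599607  0.30065943] [ 0.19245072  0.97564666 -3.13192936] [ 1.37454124 -0.18408154  0.01161153] 0.008891820305801702 [-1.37  0.91  1.29  1.81 -0.17  1.23 -1.75]
tilt 77.00355028477863 nose [ 0.00012611 -0.04980438  0.12105429]
[0.52016976 0.15711888 0.30207155] [-0.61052249 -0.55126365 -2.39657227] [ 1.14274312 -0.15230655  0.02756571] 0.008598679426272432 [-1.37  0.91  1.29  1.81 -0.16  1.23 -1.75]
tilt 76.94383085438572 nose [ 4.03869218e-05 -5.25155458e-02  1.22476682e-01]
offcut_flat scene [(array([ 0.043, -0.019,  0.035]), 0.66)]
offcut_flat top [(array([ 0.056, -0.006,  0.031]), 0.64)]
offcut_short scene [(array([-0.017, -0.084,  0.233]), 0.59), (array([0.018, 0.046, 0.024]), 0.44)]
offcut_short top []
offcut_long scene [(array([-0.019,  0.046,  0.041]), 0.52)]
offcut_long top [(array([-0.033,  0.048,  0.045]), 0.55)]
2 [-0.0125, -0.0004, 0.0005] [-0.0002, -0.0147, -0.0165]
4 [-0.0248, -0.0004, 0.0005] [-0.0003, -0.032, -0.0317]
6 [-0.037, -0.0003, 0.0005] [-0.0003, -0.0499, -0.0462]
8 [-0.0492, -0.0003, 0.0005] [-0.0003, -0.0683, -0.06]
10 [-0.0614, -0.0003, 0.0005] [-0.0004, -0.0872, -0.0731]
```

```bash
python3 - <<'E'
from st import *
a=optics.capture("scene");b=optics.capture("top")
cv2.imwrite("pics/d4.png",np.hstack([cv2.resize(a[110:310,40:340],(450,300)),cv2.resize(b[160:330,70:370],(350,300))])[:,:,::-1])
for n in("offcut_flat","offcut_short","offcut_long"):
 for c in("scene","top"):print(n,c,[(np.round(Rz(HY).inv().apply(d["location"]-H),3),round(d["p"],2)) for d in models.boxes_of(n,c)[:6]])
E
```

```text
[0.51993063 0.15589549 0.30279896] [-0.22106078 -0.39862241 -2.96371842] [ 1.2103068  -0.06383811  0.06530288] 0.008640444367391005 [-1.37  0.9   1.3   1.82 -0.16  1.23 -1.75]
tilt 76.81940005437771 nose [ 4.95270681e-05 -5.33724695e-02  1.23224630e-01]
offcut_flat scene [(array([ 0.043, -0.022,  0.039]), 0.42)]
offcut_flat top [(array([ 0.056, -0.008,  0.032]), 0.71)]
offcut_short scene [(array([0.017, 0.045, 0.027]), 0.56)]
offcut_short top []
offcut_long scene [(array([-0.019,  0.046,  0.04 ]), 0.68), (array([-0.008, -0.008,  0.029]), 0.53)]
offcut_long top [(array([-0.032,  0.051,  0.043]), 0.83)]
```

The network no longer finds anything up in the tray and reports four things in the hopper. I tilt a bit more to be sure, then level off.

Emit:
move_arm --motion '[{"twist": [-0.0125,0,0],"linear": [0,-0.015,-0.0165],"jaw": 5},{"twist": [-0.025,0,0],"linear": [0,-0.032,-0.032],"jaw": 5},{"twist": [-0.037,0,0],"linear": [0,-0.05,-0.046],"jaw": 5},{"twist": [-0.037,0,0],"linear": [0,-0.05,-0.046],"jaw": 5},{"twist": [-0.037,0,0],"linear": [0,-0.05,-0.046],"jaw": 5},{"twist": [-0.037,0,0],"linear": [0,-0.05,-0.046],"jaw": 5}]'

```text
t: 15.35
eef_pos: [0.5224, 0.176, 0.3032]
ee_rot: [0.91, -0.058, -0.025, 0.409]
contact_force: [0.1, 0.1, -2.3]
finger_gap: 0.0092
grip_force: 108.1
```

```bash
python3 - <<'E'
from st import *
b=optics.capture("top");a=optics.capture("scene")
for n in("offcut_flat","offcut_short","offcut_long"):
 for c in("scene","top"):print(n,c,[(np.round(Rz(HY).inv().apply(d["location"]-H),3),round(d["p"],2)) for d in models.boxes_of(n,c)[:6]])
t0=-np.degrees(np.arcsin(y[2]))
p0,R0=p,R
for k in range(1,19):
  f=k/18
  q,Q=at_nose([0,-.055-.035*f,.125+.03*f],HY,t0*(1-f)); print(k,*row(p0,R0,q,Q))
E
```

```text
[0.52244063 0.17604096 0.30315486] [ 0.06597767  0.10660152 -2.31366072] [ 1.28607429e+00 -1.68359710e-01 -6.14351192e-04] 0.009197564484310946 [-1.38  0.98  1.3   1.76 -0.12  1.3  -1.78]
tilt 83.52387960058674 nose [ 3.93250151e-05 -5.41000715e-02  1.23713701e-01]
offcut_flat scene [(array([ 0.04 , -0.018,  0.038]), 0.6), (array([-0.016, -0.073,  0.236]), 0.3)]
offcut_flat top [(array([0.05 , 0.008, 0.023]), 0.6)]
offcut_short scene [(array([0.015, 0.047, 0.026]), 0.45), (array([-0.013, -0.078,  0.235]), 0.38)]
offcut_short top [(array([-0.004, -0.066,  0.286]), 0.59)]
offcut_long scene [(array([-0.017,  0.045,  0.041]), 0.72), (array([ 0.283, -0.332,  0.029]), 0.38)]
offcut_long top [(array([-0.036,  0.043,  0.041]), 0.69)]
1 [0.0258, -0.0001, -0.0001] [0.0002, 0.0468, 0.036]
2 [0.0516, -0.0002, -0.0001] [0.0003, 0.0853, 0.0752]
3 [0.0773, -0.0003, -0.0001] [0.0005, 0.1207, 0.1168]
4 [0.1031, -0.0004, -0.0001] [0.0006, 0.1528, 0.1603]
5 [0.1289, -0.0005, -0.0002] [0.0008, 0.1813, 0.2057]
6 [0.1547, -0.0006, -0.0002] [0.0009, 0.2062, 0.2525]
7 [0.1805, -0.0007, -0.0002] [0.001, 0.2274, 0.3005]
8 [0.2062, -0.0008, -0.0002] [0.0011, 0.2447, 0.3493]
9 [0.232, -0.0009, -0.0002] [0.0012, 0.2582, 0.3988]
10 [0.2578, -0.001, -0.0003] [0.0013, 0.2677, 0.4484]
11 [0.2836, -0.0011, -0.0003] [0.0014, 0.2733, 0.498]
12 [0.3093, -0.0011, -0.0003] [0.0014, 0.2749, 0.5473]
13 [0.3351, -0.0012, -0.0003] [0.0014, 0.2728, 0.5958]
14 [0.3609, -0.0013, -0.0003] [0.0015, 0.2668, 0.6432]
15 [0.3867, -0.0014, -0.0004] [0.0015, 0.2571, 0.6894]
16 [0.4125, -0.0015, -0.0004] [0.0014, 0.2438, 0.734]
17 [0.4382, -0.0016, -0.0004] [0.0014, 0.2271, 0.7766]
18 [0.464, -0.0017, -0.0004] [0.0014, 0.2071, 0.8171]
```

Emit:
move_arm --motion '[{"twist": [0.012,0,0],"linear": [0,0.022,0.017],"jaw": 5},{"twist": [0.0258,0,0],"linear": [0,0.0468,0.036],"jaw": 5},{"twist": [0.0516,0,0],"linear": [0,0.0853,0.0752],"jaw": 5},{"twist": [0.0773,0,0],"linear": [0,0.1207,0.1168],"jaw": 5},{"twist": [0.1031,0,0],"linear": [0,0.1528,0.1603],"jaw": 5},{"twist": [0.1289,0,0],"linear": [0.001,0.1813,0.2057],"jaw": 5},{"twist": [0.1547,0,0],"linear": [0.001,0.2062,0.2525],"jaw": 5},{"twist": [0.1805,-0.001,0],"linear": [0.001,0.2274,0.3005],"jaw": 5},{"twist": [0.2062,-0.001,0],"linear": [0.001,0.2447,0.3493],"jaw": 5},{"twist": [0.232,-0.001,0],"linear": [0.001,0.2582,0.3988],"jaw": 5},{"twist": [0.2578,-0.001,0],"linear": [0.001,0.2677,0.4484],"jaw": 5},{"twist": [0.2836,-0.001,0],"linear": [0.001,0.2733,0.498],"jaw": 5},{"twist": [0.3093,-0.001,0],"linear": [0.001,0.2749,0.5473],"jaw": 5},{"twist": [0.3351,-0.001,0],"linear": [0.001,0.2728,0.5958],"jaw": 5},{"twist": [0.3609,-0.001,0],"linear": [0.001,0.2668,0.6432],"jaw": 5},{"twist": [0.3867,-0.001,0],"linear": [0.001,0.2571,0.6894],"jaw": 5},{"twist": [0.4125,-0.0015,0],"linear": [0.001,0.2438,0.734],"jaw": 5},{"twist": [0.4382,-0.0016,0],"linear": [0.0014,0.2271,0.7766],"jaw": 5},{"twist": [0.464,-0.0017,0],"linear": [0.0014,0.2071,0.8171],"jaw": 5},{"twist": [0.464,-0.0017,0],"linear": [0.0014,0.2071,0.8171],"jaw": 5}]'

```text
t: 17.42
eef_pos: [0.4931, -0.0531, 0.1828]
ee_rot: [0.952, -0.065, 0.016, -0.298]
contact_force: [-0.2, -0.2, -4.0]
finger_gap: 0.0084
grip_force: 108.8
```

```bash
python3 - <<'E'
from st import *
b=optics.capture("top");a=optics.capture("scene")
for n in("offcut_flat","offcut_short","offcut_long"):
 for c in("scene","top"):print(n,c,[(np.round(Rz(HY).inv().apply(d["location"]-H),3),round(d["p"],2)) for d in models.boxes_of(n,c)[:6]])
cv2.imwrite("pics/e1.png",np.vstack([cv2.resize(a[110:310,40:340],(450,300)),cv2.resize(b[190:310,70:250],(450,300))])[:,:,::-1])
E
```

```text
[ 0.49311674 -0.05305603  0.18277192] [-0.18075801 -0.15432149 -4.00739436] [-1.36332909  0.24856206  0.04203064] 0.008404660439682443 [-0.09  0.58  0.64  2.16 -1.04  1.12 -0.42]
tilt 0.379226265570574 nose [ 0.00026536 -0.09666001  0.14977474]
offcut_flat scene []
offcut_flat top [(array([ 0.051, -0.018,  0.036]), 0.95)]
offcut_short scene [(array([0.016, 0.045, 0.029]), 0.58)]
offcut_short top [(array([0.025, 0.055, 0.025]), 0.66)]
offcut_long scene [(array([-0.015,  0.048,  0.043]), 0.59), (array([-0.01 , -0.181,  0.146]), 0.56)]
offcut_long top [(array([-0.019,  0.052,  0.044]), 0.77), (array([-0.013, -0.001,  0.033]), 0.65)]
```

View pics/e1.png

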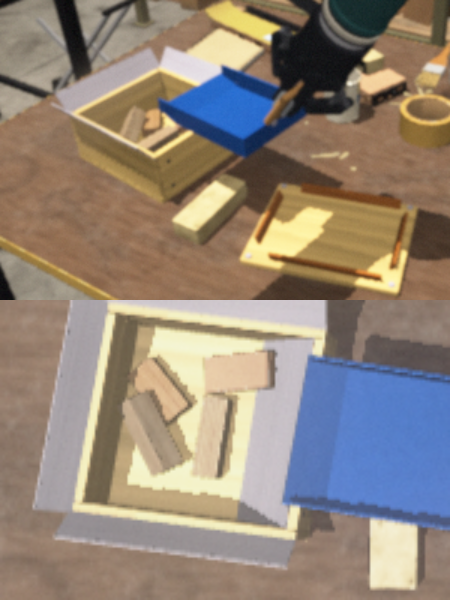

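All four offcuts lie in the hopper (lower view at 160,385; 240,370; 155,432; 215,435), and the tray is empty. Returning it.

```bash
python3 - <<'E'
from st import *
h=np.load("home.npz");w,l=row(p,R,h["p"]+[0,0,.10],Ro.from_quat(h["R"]));print(w,l)
for f in(.012,.035,.077,.135,.21,.296,.391,.5,.609,.704,.79,.865,.923,.965,.988):print(f,(f*np.array(w)).round(4),(f*np.array(l)).round(4))
E
```

```text
[ 0.49575561 -0.04454617  0.18727917] [ 0.22582519  0.35589997 -3.15679277] [-1.20856195  0.10921449  0.00223944] 0.008701772406584787 [-0.1   0.58  0.63  2.16 -1.05  1.12 -0.42]
tilt 0.024871528559052506 nose [-1.10968457e-04 -8.76688642e-02  1.55385444e-01]
[-0.0001, -0.0701, -0.0989] [0.1181, 0.5216, -0.251]
0.012 [-0.     -0.0008 -0.0012] [ 0.0014  0.0063 -0.003 ]
0.035 [-0.     -0.0025 -0.0035] [ 0.0041  0.0183 -0.0088]
0.077 [-0.     -0.0054 -0.0076] [ 0.0091  0.0402 -0.0193]
0.135 [-0.     -0.0095 -0.0134] [ 0.0159  0.0704 -0.0339]
0.21 [-0.     -0.0147 -0.0208] [ 0.0248  0.1095 -0.0527]
0.296 [-0.     -0.0207 -0.0293] [ 0.035   0.1544 -0.0743]
0.391 [-0.     -0.0274 -0.0387] [ 0.0462  0.2039 -0.0981]
0.5 [-0.     -0.035  -0.0494] [ 0.059   0.2608 -0.1255]
0.609 [-0.0001 -0.0427 -0.0602] [ 0.0719  0.3177 -0.1529]
0.704 [-0.0001 -0.0494 -0.0696] [ 0.0831  0.3672 -0.1767]
0.79 [-0.0001 -0.0554 -0.0781] [ 0.0933  0.4121 -0.1983]
0.865 [-0.0001 -0.0606 -0.0855] [ 0.1022  0.4512 -0.2171]
0.923 [-0.0001 -0.0647 -0.0913] [ 0.109   0.4814 -0.2317]
0.965 [-0.0001 -0.0676 -0.0954] [ 0.114   0.5033 -0.2422]
0.988 [-0.0001 -0.0693 -0.0977] [ 0.1167  0.5153 -0.248 ]
```

Emit:
move_arm --motion '[{"twist": [0,-0.0025,-0.0035],"linear": [0.004,0.018,-0.009],"jaw": 5},{"twist": [0,-0.0095,-0.0134],"linear": [0.016,0.07,-0.034],"jaw": 5},{"twist": [0,-0.0207,-0.0293],"linear": [0.035,0.154,-0.074],"jaw": 5},{"twist": [0,-0.035,-0.0494],"linear": [0.059,0.261,-0.1255],"jaw": 5},{"twist": [0,-0.0494,-0.0696],"linear": [0.083,0.367,-0.177],"jaw": 5},{"twist": [0,-0.0606,-0.0855],"linear": [0.102,0.451,-0.217],"jaw": 5},{"twist": [0,-0.0676,-0.0954],"linear": [0.114,0.503,-0.242],"jaw": 5},{"twist": [0,-0.0701,-0.0989],"linear": [0.118,0.5216,-0.251],"jaw": 5},{"twist": [0,-0.0701,-0.0989],"linear": [0.118,0.5216,-0.251],"jaw": 5},{"twist": [0,-0.0701,-0.0989],"linear": [0.118,0.5216,-0.251],"jaw": 5},{"twist": [0,-0.0701,-0.0989],"linear": [0.118,0.5216,-0.251],"jaw": 5}]'

```text
t: 18.73
eef_pos: [0.5089, -0.2183, 0.1581]
ee_rot: [0.945, 0.122, -0.041, -0.301]
contact_force: [-1.0, 0.8, -3.2]
finger_gap: 0.0087
grip_force: 108.9
```

```bash
python3 - <<'E'
from st import *
h=np.load("home.npz");Rh=Ro.from_quat(h["R"])
a=optics.capture("scene");optics.capture("wrist")
for c in("scene","wrist"):
 for n in("tray","tray_nose","tray_grip"):print(c,n,[(np.round(d["location"],3),round(d["p"],2)) for d in models.landmark_of(n,c)[:1]])
s=env.sense();p=s["eef_pos"];R=Ro.from_quat(s["ee_rot"]);o,Q=tray_of(p,R);print("expect",o,"nose",o+Q.apply([0,.09,.015]))
print(p-h["p"],(Rh.inv()*R).as_rotvec(degrees=True))
for z in(.10,.05,.02,.01,.004,.0,-.002):print(z,row(p,R,h["p"]+[0,0,z],Rh))
E
```

```text
[ 0.50893932 -0.21831185  0.15812744] [-0.95126424  0.84333218 -3.24168156] [-1.14018552 -0.30300229  0.01679009] 0.008685867894431914 [ 0.16  0.77  0.61  1.82 -0.74  1.36 -0.15]
tilt -0.19764870397717207 nose [-0.03140364 -0.27063678  0.12691775]
scene tray [(array([ 0.487, -0.135,  0.113]), 0.76)]
scene tray_nose [(array([ 0.466, -0.049,  0.128]), 0.87)]
scene tray_grip [(array([ 0.512, -0.23 ,  0.175]), 0.62)]
wrist tray [(array([ 0.487, -0.135,  0.107]), 0.67)]
wrist tray_nose [(array([ 0.462, -0.05 ,  0.126]), 0.74)]
wrist tray_grip [(array([ 0.509, -0.228,  0.178]), 0.83)]
expect [ 0.48822449 -0.13552824  0.11128718] nose [ 0.46521485 -0.04853975  0.12640538]
[-0.00097045 -0.00113936  0.09917428] [0.0756917  0.05250483 0.17567986]
0.1 ([-0.0004, -0.0003, -0.001], [0.0041, -0.0039, -0.0006])
0.05 ([-0.0004, -0.0003, -0.001], [0.0047, 0.0922, 0.1356])
0.02 ([-0.0004, -0.0003, -0.001], [0.0051, 0.1498, 0.2173])
0.01 ([-0.0004, -0.0003, -0.001], [0.0052, 0.1691, 0.2445])
0.004 ([-0.0004, -0.0003, -0.001], [0.0053, 0.1806, 0.2608])
0.0 ([-0.0004, -0.0003, -0.001], [0.0053, 0.1883, 0.2717])
-0.002 ([-0.0004, -0.0003, -0.001], [0.0054, 0.1921, 0.2772])
```

Emit:
move_arm --motion '[{"twist": [0,0,-0.001],"linear": [0.004,0.015,0.025],"jaw": 5},{"twist": [0,0,-0.001],"linear": [0.004,0.045,0.068],"jaw": 5},{"twist": [0,0,-0.001],"linear": [0.0045,0.08,0.118],"jaw": 5},{"twist": [0,0,-0.001],"linear": [0.005,0.112,0.163],"jaw": 5},{"twist": [0,0,-0.001],"linear": [0.005,0.137,0.199],"jaw": 5},{"twist": [0,0,-0.001],"linear": [0.005,0.15,0.217],"jaw": 5},{"twist": [0,0,-0.001],"linear": [0.005,0.15,0.217],"jaw": 5},{"twist": [0,0,-0.001],"linear": [0.005,0.15,0.217],"jaw": 5}]'

```text
t: 19.8
eef_pos: [0.5098, -0.2193, 0.0781]
ee_rot: [0.945, 0.122, -0.041, -0.3]
contact_force: [0.3, -0.7, -3.0]
finger_gap: 0.0087
grip_force: 108.8
```

```bash
python3 - <<'E'
from st import *
h=np.load("home.npz");Rh=Ro.from_quat(h["R"])
print(p-h["p"],(Rh.inv()*R).as_rotvec(degrees=True))
for z in(.02,.012,.006,.002,.0,-.002):print(z,row(p,R,h["p"]+[0,0,z],Rh))
E
```

```text
[ 0.50979706 -0.21928903  0.07807174] [ 0.34542729 -0.73502635 -3.00319647] [-1.15931423 -0.29094307  0.02423866] 0.008690122343078102 [ 0.19  0.88  0.56  1.84 -0.81  1.26 -0.07]
tilt -0.13172951421634485 nose [-0.03062297 -0.27161526  0.04665912]
[-0.00035136 -0.00040549  0.01925278] [0.13184606 0.01322273 0.06442356]
0.02 ([-0.0007, -0.0001, -0.0004], [0.0015, -0.0023, -0.0015])
0.012 ([-0.0007, -0.0001, -0.0004], [0.0016, 0.0131, 0.0203])
0.006 ([-0.0007, -0.0001, -0.0004], [0.0016, 0.0247, 0.0366])
0.002 ([-0.0007, -0.0001, -0.0004], [0.0017, 0.0324, 0.0475])
0.0 ([-0.0007, -0.0001, -0.0004], [0.0017, 0.0362, 0.053])
-0.002 ([-0.0007, -0.0001, -0.0004], [0.0017, 0.0401, 0.0584])
```

Emit:
move_arm --motion '[{"twist": [-0.0007,0,0],"linear": [0.0016,0.005,0.009],"jaw": 5},{"twist": [-0.0007,0,0],"linear": [0.0016,0.0131,0.0203],"jaw": 5},{"twist": [-0.0007,0,0],"linear": [0.0016,0.02,0.029],"jaw": 5},{"twist": [-0.0007,0,0],"linear": [0.0016,0.0247,0.0366],"jaw": 5},{"twist": [-0.0007,0,0],"linear": [0.0017,0.029,0.042],"jaw": 5},{"twist": [-0.0007,0,0],"linear": [0.0017,0.0324,0.0475],"jaw": 5},{"twist": [-0.0007,0,0],"linear": [0.0017,0.0343,0.05],"jaw": 5},{"twist": [-0.0007,0,0],"linear": [0.0017,0.0362,0.053],"jaw": 5},{"twist": [-0.0007,0,0],"linear": [0.0017,0.0362,0.053],"jaw": 5},{"twist": [-0.0007,0,0],"linear": [0.0017,0.0362,0.053],"jaw": 5}]'

```text
t: 20.63
eef_pos: [0.5105, -0.2189, 0.0594]
ee_rot: [0.946, 0.123, -0.04, -0.299]
contact_force: [-0.5, 0.3, -2.7]
finger_gap: 0.0088
grip_force: 108.9
```

```bash
python3 - <<'E'
from st import *
h=np.load("home.npz");Rh=Ro.from_quat(h["R"])
print(p-h["p"],(Rh.inv()*R).as_rotvec(degrees=True))
optics.capture("scene");optics.capture("wrist");optics.capture("top")
for c in("scene","wrist","top"):
 for n in("tray","tray_nose","tray_grip"):print(c,n,[(np.round(d["location"],3),round(d["p"],2)) for d in models.landmark_of(n,c)[:1]])
E
```

```text
[ 0.51048058 -0.21893691  0.05943674] [-0.48370836  0.31336953 -2.74187554] [-1.16138613 -0.26983821 -0.01043369] 0.008809267239776737 [ 0.19  0.91  0.55  1.84 -0.83  1.24 -0.05]
tilt 0.05247784166150778 nose [-0.02997431 -0.27128653  0.02745649]
[ 3.32164191e-04 -5.33742047e-05  6.17781631e-04] [-0.05229595  0.05045065  0.01548841]
scene tray [(array([ 0.487, -0.134,  0.014]), 0.91)]
scene tray_nose [(array([ 0.468, -0.051,  0.032]), 0.69)]
scene tray_grip [(array([ 0.513, -0.23 ,  0.079]), 0.71)]
wrist tray [(array([ 0.487, -0.136,  0.009]), 0.6)]
wrist tray_nose [(array([ 0.466, -0.051,  0.028]), 0.82)]
wrist tray_grip [(array([ 0.51 , -0.229,  0.078]), 0.8)]
top tray [(array([ 0.764,  0.009, -0.003]), 0.26)]
top tray_nose [(array([ 0.468, -0.053,  0.029]), 0.97)]
top tray_grip []
```

Still carrying the weight, 0.6 mm high; easing down to contact.

Emit:
move_arm --motion '[{"twist": [0,0,0],"linear": [0,0.001,0.0014],"jaw": 5},{"twist": [0,0,0],"linear": [0,0.002,0.0028],"jaw": 5},{"twist": [0,0,0],"linear": [0,0.0029,0.0042],"jaw": 5},{"twist": [0,0,0],"linear": [0,0.0029,0.0042],"jaw": 5},{"twist": [0,0,0],"linear": [0,0.0029,0.0042],"jaw": 5}]'

```text
t: 21.65
eef_pos: [0.5107, -0.219, 0.0588]
ee_rot: [0.945, 0.123, -0.04, -0.299]
contact_force: [-0.8, -1.4, 5.7]
finger_gap: 0.0085
grip_force: 109.9
```

Contact force matches that at pickup (5.7 against 5.4 N). Releasing.

Emit:
move_arm --motion '[{"twist": [0,0,0],"linear": [0,0,0],"jaw": 12},{"twist": [0,0,0],"linear": [0,0,0],"jaw": 18},{"twist": [0,0,0],"linear": [0,0,0],"jaw": 30},{"twist": [0,0,0],"linear": [0,0,0],"jaw": 40},{"twist": [0,0,0],"linear": [0,0,0],"jaw": 40},{"twist": [0,0,0],"linear": [0,0,0],"jaw": 40}]'

```text
t: 22.15
eef_pos: [0.5104, -0.2187, 0.0577]
ee_rot: [0.946, 0.123, -0.04, -0.299]
contact_force: [1.0, 0.3, 0.5]
finger_gap: 0.0403
grip_force: 0.0
```

```bash
python3 - <<'E'
from st import *
optics.capture("wrist")
for n in("tray_grip",):print([(np.round(R.inv().apply(d["location"]-p),4),round(d["p"],2)) for d in models.landmark_of(n,"wrist")[:1]])
E
```

```text
[ 0.51040918 -0.21871617  0.05772862] [1.02165544 0.30169491 0.54359758] [-0.59881819 -0.17674943 -0.04449415] 0.04031349502409675 [ 0.19  0.91  0.55  1.84 -0.83  1.23 -0.05]
tilt 0.03420682387522626 nose [-0.03008575 -0.27107061  0.0258046 ]
[(array([-0.0011, -0.0056, -0.0208]), 0.9)]
```

Emit:
move_arm --motion '[{"twist": [0,0,0],"linear": [0,0,-0.04],"jaw": 40},{"twist": [0,0,0],"linear": [0,0,-0.12],"jaw": 40},{"twist": [0,0,0],"linear": [0,0,-0.22],"jaw": 40},{"twist": [0,0,0],"linear": [0,0,-0.32],"jaw": 40},{"twist": [0,0,0],"linear": [0,0,-0.42],"jaw": 40},{"twist": [0,0,0],"linear": [0,-0.1,-0.55],"jaw": 40},{"twist": [0,0,0],"linear": [0,-0.18,-0.66],"jaw": 40},{"twist": [0,0,0],"linear": [0,-0.22,-0.72],"jaw": 40},{"twist": [0,0,0],"linear": [0,-0.22,-0.72],"jaw": 40},{"twist": [0,0,0],"linear": [0,-0.22,-0.72],"jaw": 40},{"twist": [0,0,0],"linear": [0,-0.22,-0.72],"jaw": 40}]'

```text
t: 23.17
eef_pos: [0.5286, -0.2865, 0.2726]
ee_rot: [0.946, 0.122, -0.04, -0.299]
contact_force: [-0.3, 1.2, 0.1]
finger_gap: 0.0399
grip_force: 0.0
```

```bash
python3 - <<'E'
from st import *
f=lambda L:[(np.round(d["location"],3).tolist(),round(d["p"],2)) for d in L[:2]]
im={c:optics.capture(c) for c in("scene","top","wrist")}
for c in im:
 for n in("tray","tray_nose","tray_grip"):print(c,n,f(models.landmark_of(n,c)))
for n in("glue_pot","tape_roll","weight_bar","offcut_rear"):print(n,f(models.landmark_of(n,"scene")))
# blue rim: first top picture vs now (both on disk / fresh)
old=cv2.resize(cv2.imread("pics/top.png"),(512,384));new=im["top"][:,:,::-1]
for q in(old,new):
  m=cv2.inRange(cv2.cvtColor(np.ascontiguousarray(q),cv2.COLOR_BGR2HSV),(100,120,40),(125,255,255));m[:,:240]=0;m[:200]=0;m[:,370:]=0
  pts=cv2.findNonZero(m);print(cv2.minAreaRect(pts),len(pts))
E
```

```text
[ 0.528562   -0.28654788  0.27259774] [-0.29501509  1.20600292  0.05313746] [-0.53245248 -0.14354036 -0.01429484] 0.039889067140991954 [ 0.21  0.71  0.66  1.61 -0.65  1.59 -0.23]
tilt 0.04609917135284563 nose [-0.00374461 -0.3361691   0.24063708]
scene tray [([0.488, -0.136, 0.015], 0.78)]
scene tray_nose [([0.469, -0.052, 0.029], 0.97), ([0.561, 0.271, 0.022], 0.6)]
scene tray_grip [([0.512, -0.231, 0.075], 0.96)]
top tray [([0.49, -0.135, 0.01], 0.96), ([0.766, 0.011, -0.004], 0.65)]
top tray_nose [([0.465, -0.048, 0.029], 0.74)]
top tray_grip [([0.515, -0.23, 0.069], 0.58)]
wrist tray [([0.49, -0.135, 0.011], 0.69)]
wrist tray_nose [([0.465, -0.048, 0.027], 0.56)]
wrist tray_grip []
glue_pot [([0.768, 0.012, -0.001], 0.69)]
tape_roll [([0.792, -0.145, -0.003], 0.57), ([0.576, 0.196, 0.025], 0.33)]
weight_bar [([0.438, 0.047, 0.001], 0.59)]
offcut_rear [([0.558, -0.341, 0.0], 0.93), ([0.52, 0.203, 0.019], 0.73)]
((303.10003662109375, 259.70001220703125), (52.35835647583008, 71.19664001464844), 76.4295654296875) 1457
((303.2701721191406, 259.8145751953125), (53.706356048583984, 71.5484619140625), 76.46414184570312) 3582
```

The tray sits where it began, to within about 1 mm and 0.1°, and the bystanders have not moved. Handing in.

```bash
python3 -c "
from cell import job
print(job.sign_off())"
```

```text
the job is handed in; nothing more can be done
None
```

The job is handed in at about 24 s: all four offcuts are in the hopper, the empty tray is back down in its cradle the same way round and released, and the glue pot, tape roll and weight stand where they were.

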